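Row up valve blocks on a tilting fence tray and lock the keeper bar

ROBOT

A 6-joint arm with a two-finger parallel gripper is mounted at the origin on the work surface. World frame = base frame: x ahead of the robot, y to its left, z up, the work surface at z = 0. Lengths are in mm, angles in rad, forces in N, time in s.
With the tool pointing down it reaches from about 250 to 775 mm from the base axis. Payload 4 kg.
Tool frame: the origin (TCP) lies on the centre line of the jaws, within the pads' length; the fingertips stand 14 mm ahead of it and the grasp point (between the pads) lies 5 mm behind it; z points along the fingers, y is the line along which they close (so a half turn about z gives the same grasp; the last joint's range is limited). The gripper opens to 85 mm and grips with 20 to 120 N. Pads are 22 mm wide; open, the fingers measure 114 mm over their backs; the gripper's body (76 mm by 85 mm) begins 54 mm behind the grasp point. The pads swing forward as they close: fully open they stand 13 mm farther back than shut.
Start: joints at [-1.315, 0.087, 1.371, -0, 1.684, -0.103], TCP at [193.131, -514.992, 245.341] pointing down, gripper open.
Joint ranges: [-3.1, 3.1], [-0.76, 2.03], [0.27, 2.55], [-1.08, 4.22], [0.17, 2.65], [-2.57, 2.57]. Speed limits (rad/s): [2.79, 2.79, 3.14, 3.14, 3.14, 3.14].

INTERFACE

Orientations are given as a 3x3 rotation matrix whose columns are the frame's x, y, z axes.
In Python, from rig import status, cams, env gives the robot as it stands.
- The arm moves only by the tool arm_command, never from a script. Its argument "series" is a list of rows, each a list of 3 entries, a list of its own where there are three numbers: the opening, from 0 (shut) to 1 (fully open), then the shift along the tool's x, y, z in cm, then the turn about the tool's z in rad. In form: [[jaw, [x, y, z], twist], ...]. A call has exactly 5 rows; each row shifts and turns the commanded pose from where the row before left it, along the tool's axes as they then stand; what a row does not reach is not made up. A row lasts 1/10 s, in which the tool goes at most 50 mm and 8.59 degrees, less where a joint would pass 70% of its speed; a pose out of reach is approached as far as the arm can. A call with a gripper value outside its range is refused whole. The fingers move at their own pace and stop on an object; the grip force is fixed at half the most. Time passes only in rows, so rows that do not move let the fingers close, or fill a call up. It gives the time, the measured TCP pose, the force, the opening and the grip force at its end, in the units of the state.
- status.get_obs(): the state, without advancing time (a new reading comes with each control period).
- cams.grab_frame(name): name is "side" or "top"; returns the picture (420x560x3 uint8, red, green, blue); there is no depth.
- cams.get_calibration(name): a dict with "fx", "fy", "cx", "cy" (pixels), "R" (3x3) and "t" (3): a world point X has camera coordinates R X + t. Camera axes: x right, y down, z forward; pixel columns grow to the right and rows downward; lengths in mm; the calibration is good to about 2 mm. A picture is of the moment at which its call begins. get_calibration takes no time and is no camera call.
- env.sign_off(): hands the job in; it is judged then, once.
The state is a dict: "clock": time; "joints": joint angles; "qd": joint speeds; "effort": joint torques, N m; "eef_pos": TCP position; "orientation": TCP orientation; "ft_force": force on the tool from outside, world axes, zero at the start; "moment": the same for the moment, N m; "width": opening from 0.0 (shut) to 1.0 (fully open); "finger_force": force on a finger pad.
Only numpy, scipy, OpenCV 4.12 (cv2) and the standard library are available. Lean on these libraries where they do the work, as an engineer would, in place of code of your own. Each camera call takes 0.05 s, during which the arm holds its last target. There are 200 camera calls.

TASK

Line up the three loose aluminium valve blocks in the tilting tray: lift the tray by its upright grip plate until all three have slid down into a single row lying flush along the fence, then lower the tray gently until it lies flat again. Then take the socket key from its stand, use it to turn the square screw head on the corner of the fence clockwise until it stops, so that the keeper bar swings over the row, and put the key back upright in its stand. Leave the other things on the bench where they are.

Things in the scene. Friction and masses are not known exactly. Their poses are not given: they have to be found in the camera images.
- tray_hinge (a point): On the hinge axis of the tilting tray, middle of its near edge, 28 mm above the bench. Its frame is that of the grey base plate (does not tilt): x points from the fence to the grip plate, y along the hinge and the fence, z up. The base plate is fixed to the bench and is 290 x 380 mm.
- tray (a joint): Tilt of the tray about the hinge, rad: 0 = lying flat, grows as the grip plate is lifted, up to 0.9. The hinge is free: let go, the tray falls back. Tray, bar and blocks weigh about 1.5 kg in all, about 8 N at the grip plate; the blocks start to slide somewhere between 16 and 23 degrees (0.28 to 0.40 rad), and 0.6 rad makes them slide and square up reliably.
- fence (a point): On the tray, tilting with it: at the foot of the fence's inner face, mid-length, on the tray floor, 30 mm from the hinge axis and 4 mm above it. x points from the fence across the tray to the grip plate, y along the fence, z up out of the tray. The black tray floor is 205 mm (x) by 310 mm (y), the aluminium fence 33 mm high and 30 mm thick (x from -30 to 0), the other three walls 21 mm high and 10 mm thick.
- tray_grip (a point): The point to grip on the tray: inside the steel upright grip plate in the middle of the wall opposite the fence, 20 mm below its top edge; axes as fence. The plate is 14 mm thick (x), 70 mm wide (y) and stands 76 mm above the tray floor, so this point is 56 mm above the floor, 240 mm in x and 60 mm in z from the hinge axis (tray flat). The plate is parallel to the hinge and tilts with the tray, so a hand that pinches it across its thickness tilts with it.
- block_long: Aluminium valve block 100 x 40 x 30 mm (x, y, z) with three round brass ports on top, about 0.32 kg. Origin: centre of its underside; x along its length. Lies loose in the tray. In the row its length lies along the fence, its origin 20 mm from the fence's face.
- block_mid: The same, 80 x 40 x 30 mm, about 0.26 kg.
- block_short: The same, 60 x 40 x 30 mm with two ports, about 0.19 kg.
- screw (a joint): Turn of the captive screw with its keeper bar, rad: starts between 0 and 0.25 (bar parked over the tray's side wall), grows clockwise seen from above, 1.57 = stop, bar over the row. Stiff (0.12 N m), stays where it is left.
- screw_head (a point): Middle of the top of the square screw head, on the end of the fence at the +y side of fence; with the tray flat it is 86 mm above the bench. The head is 20 mm square, 16 mm tall over the bar's upper face, its top 4 mm only 15 mm square as a lead-in. It turns with the screw: its x axis points along the keeper bar and is square to two of its flats, z is up along the screw.
- keeper: Keeper bar fixed under the screw head: flat steel, 258 mm long (x, from -18 to 240 mm of the screw axis), 45 mm wide (y, from -8 to 37), 4 mm thick, its underside (origin on the screw axis) 34 mm above the tray floor, 4 mm over the blocks. Not to be pushed by the gripper: it is turned with the key.
- key: Socket key, 120 mm tall, 0.3 kg, standing upright in its stand. Origin: centre of its underside, z up. Lower end: 36 mm square steel socket 30 mm tall, whose opening below is 24 mm square (sides along x and y) and 18 mm deep, so it fits over the screw head in four ways with 2 mm play on each side (about 0.2 rad of play in turn). Then an 18 mm round shank, and from 60 to 120 mm above the origin a black handle block 22 mm (x) by 46 mm (y), to be gripped across x.
- stand: Grey key stand fixed to the bench: open square cup, 46 mm wide inside (sides along its x and y), 60 mm outside, 36 mm tall, its inner floor 8 mm above its origin (centre of its underside); the 36 mm square socket stands in it.
- oil_bottle: Bystander: white plastic bottle, 64 mm across, 160 mm tall, standing. Origin under its centre.
- tee_fitting: Bystander: brass tee fitting about 70 x 50 x 32 mm lying on the bench.
There are look-alikes about, which are no part of the job. What is meant by the stand is not green, white or yellow, and is the larger of those in its own colour.

How it is judged:
By the outcome, as a careful person would: the job done as asked, in the order asked, and still so for the second after the job is handed in, with the robot touching nothing.
It also fails if it takes over 64 s, if anything falls off the work surface, if the arm or the gripper's body presses on something with over 40 N, if the wrist force passes 120 N, or if a joint passes its speed limit or range.

## Working session

There is one attempt and no reset: what is moved stays moved. The work goes in short steps, Python scripts to look and compute and a tool call to move; the robot and the scene stay as the last step left them, time stands still between calls to the robot, and variables do not carry over. Pictures are saved under pics/ and viewed, at most 10 in all, crops included, and the job is handed in when it is done.

Besides the shell and the picture viewer there is one more tool, called after "Call:" as name(argument=value, ...) on one line, values as JSON. arm_command: Moves the arm, as the interface text tells. Its arguments: {"type":"object","properties":{"series":{"type":"array","items":{"type":"array"}}},"required":["series"]}

```bash
mkdir -p pics; python3 - <<'E'
from rig import status, cams, env
import cv2,numpy as np
for n in("top","side"):
    f=cams.grab_frame(n); cv2.imwrite(f"pics/{n}0.png",f[:,:,::-1]); print(n,cams.get_calibration(n))
o=status.get_obs();print(o)
E
ls
```

```text
top {'fx': 413.5531991652045, 'fy': 413.5531991652045, 'cx': 288.47556052130943, 'cy': 208.37731199354553, 'R': array([[-0.00313171, -0.99999261, -0.00222868],
       [-0.99746491,  0.00328222, -0.07108427],
       [ 0.07109106,  0.00200042, -0.99746782]]), 't': array([  -6.99675249,  491.15256918, 1153.99417487])}
side {'fx': 499.8332585309351, 'fy': 499.8332585309351, 'cx': 278.63436797081425, 'cy': 216.95647930659794, 'R': array([[-0.92421677, -0.38175394,  0.00934308],
       [-0.25110936,  0.58913272, -0.76802782],
       [ 0.28769333, -0.71217032, -0.64034833]]), 't': array([ 436.19310987,  171.7858541 , 1101.01266948])}
{'clock': 0.1, 'joints': array([-1.31510345e+00,  8.79141194e-02,  1.37212489e+00, -1.79092718e-05,
        1.68357685e+00, -1.03098362e-01]), 'qd': array([-0.00181775, -0.00226971, -0.00312769, -0.00102584, -0.00112833,
       -0.00043609]), 'effort': array([ 1.44610760e-03, -3.53016222e+01, -3.14218462e+01, -1.75369687e-04,
        7.89333775e-03,  2.09198299e-05]), 'eef_pos': array([ 193.01391104, -514.57528908,  244.22703749]), 'orientation': array([[ 9.36322708e-01,  3.51140295e-01, -5.28916319e-04],
       [ 3.51140642e-01, -9.36320691e-01,  1.95292195e-03],
       [ 1.90514297e-04, -2.01428919e-03, -9.99997953e-01]]), 'ft_force': array([ 0.07257019, -0.37337963, -0.12661249]), 'moment': array([-0.04787581, -0.00923957, -0.00130948]), 'finger_force': 0.0, 'width': 0.999281940394588}
pics
```

View pics/top0.png

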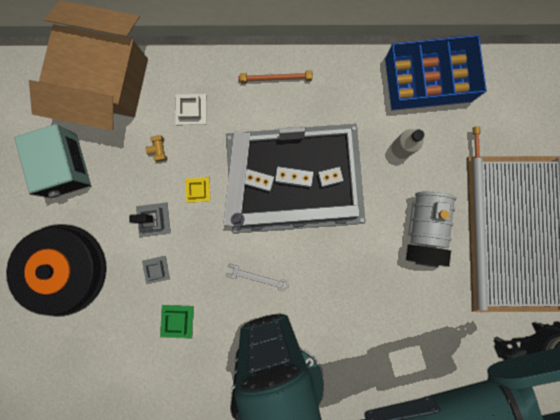

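View pics/side0.png

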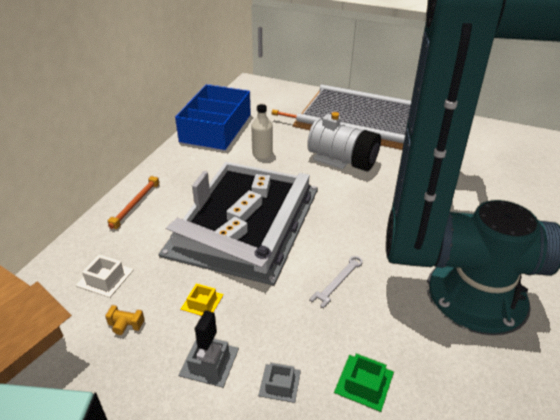

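Candidates for the stand in the top view are grey with the key at (152,219), smaller grey (155,270), yellow (198,189), white (190,108) and green (177,321). The larger grey one at (152,219) fits the description. In the tray, the grip plate is at (291,135), the fence is the near bar around row 214, and the screw head is at (237,219). Next I'll check these in close crops.

```bash
cat > h.py <<'E'
from rig import status, cams, env
import cv2, numpy as np
C={n:cams.get_calibration(n) for n in("top","side")}
def ray(n,p):
    c=C[n];d=c["R"].T@np.array([(p[0]-c["cx"])/c["fx"],(p[1]-c["cy"])/c["fy"],1]);return -c["R"].T@c["t"],d
def onz(n,p,z):
    o,d=ray(n,p);return o+d*(z-o[2])/d[2]
def proj(n,X):
    c=C[n];q=c["R"]@np.array(X,float)+c["t"];return np.array([c["fx"]*q[0]/q[2]+c["cx"],c["fy"]*q[1]/q[2]+c["cy"]])
def tri(a,b):
    o1,d1=ray("top",a);o2,d2=ray("side",b)
    s=np.linalg.lstsq(np.c_[d1,-d2],o2-o1,rcond=None)[0]
    return (o1+d1*s[0]+o2+d2*s[1])/2, np.linalg.norm(o1+d1*s[0]-o2-d2*s[1])
def crop(n,x0,y0,w,h,k,f=None):
    f=cams.grab_frame(n) if f is None else f
    g=cv2.resize(f[y0:y0+h,x0:x0+w,::-1],None,fx=k,fy=k,interpolation=cv2.INTER_CUBIC)
    for i in range(-(-x0//10)*10,x0+w,10): cv2.line(g,((i-x0)*k,0),((i-x0)*k,6 if i%50 else 14),(0,0,255),1)
    for j in range(-(-y0//10)*10,y0+h,10): cv2.line(g,(0,(j-y0)*k),(6 if j%50 else 14,(j-y0)*k),(0,0,255),1)
    return g
E
python3 - <<'E'
from h import *
t=cv2.imread("pics/top0.png")[:,:,::-1];s=cv2.imread("pics/side0.png")[:,:,::-1]
cv2.imwrite("pics/c1.png",crop("top",220,118,150,116,5,t))
a=crop("top",125,195,55,90,6,t);b=crop("side",170,300,75,90,6,s)
cv2.imwrite("pics/c2.png",np.hstack([a,b]))
E
```

```text
(no output)
```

View pics/c1.png

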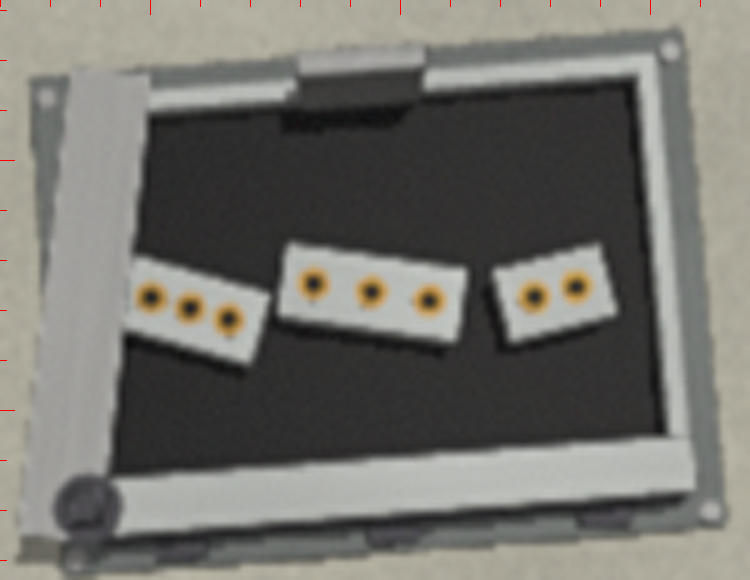

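View pics/c2.png

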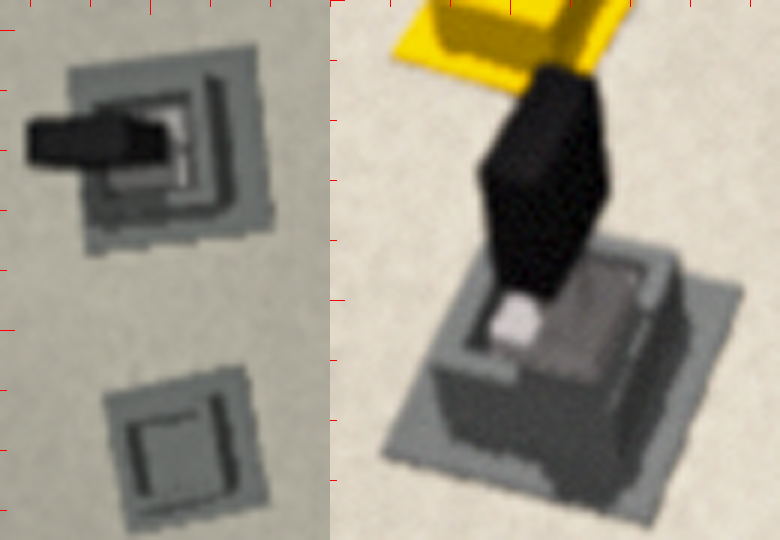

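The tray crop shows the grip plate top centred at (292.3,130.3), the fence's inner top edge from (242,213.6) to (358,205.4), and the screw head at (237.4,219.4). The keeper's right edge runs from (250,133) to (241.6,212). The stand crop confirms the key stands in the larger grey cup at about (152,219), with the narrow side of the handle along world x. The smaller grey cup at (155,270) is empty. Next I'll compute positions and take one contrast-boosted look at the key.

```bash
python3 - <<'E'
from h import *
np.set_printoptions(precision=1,suppress=True)
P=lambda u,v,z:onz("top",(220+u/5-.4,118+v/5-.4),z)
a,b=P(110,478,65),P(690,437,65);d=a-b;print("fence inner",a,b,"yaw y-axis",np.arctan2(-d[0],d[1]))
d=P(150,75,70)-P(108,470,70);print("keeperR yaw",np.arctan2(d[1],d[0]))
d=P(70,72,70)-P(20,540,70);print("keeperL yaw",np.arctan2(d[1],d[0]))
g=P(361,61,108);print("plate top",g, P(298,55,108),P(424,48,108))
# right wall inner top edge z=53
d=P(640,80,53)-P(663,435,53);print("wall yaw",np.arctan2(d[1],d[0]))
print("fence right corners",P(690,437,65),P(695,489,65))
print("screw top86",P(87,503,86),"tri",tri((237,218.6),(262.5,250)))
bp=[P(u,v,8) for u,v in((30,78),(682,30),(725,522))];print("base",bp)
Q=lambda u,v,z:onz("top",(125+u/6-.4,195+v/6-.4),z)
S=[Q(*p,3) for p in((68,68),(257,45),(273,232),(88,255))];print("standplate",S,np.mean(S,0))
t=cv2.imread("pics/top0.png")[:,:,::-1];s=cv2.imread("pics/side0.png")[:,:,::-1]
f=lambda im:(255*np.clip(im/255.*1.0,0,1)**.45).astype(np.uint8)
cv2.imwrite("pics/c3.png",np.hstack([crop("top",125,205,36,28,11,f(t)),crop("side",192,306,34,28,11,f(s))]))
E
```

```text
fence inner [475.  118.7  65. ] [ 496.3 -196.6   65. ] yaw y-axis 0.06745050524069086
keeperR yaw -0.10083920469088445
keeperL yaw -0.09860721712897319
plate top [693.3 -18.2 108. ] [696.7  15.2 108. ] [700.2 -51.6 108. ]
wall yaw 0.050427511646521206
fence right corners [ 496.3 -196.6   65. ] [ 468.  -198.9   65. ]
screw top86 [460.5 128.4  86. ] tri (array([458.7, 129. ,  78.9]), np.float64(2.1409350625394694))
base [array([710.5, 172.7,   8. ]), array([ 737.4, -204.9,    8. ]), array([ 452.2, -225.2,    8. ])]
standplate [array([500.6, 429.4,   3. ]), array([511.4, 339.1,   3. ]), array([422. , 329.9,   3. ]), array([411.3, 417.8,   3. ])] [461.3 379.1   3. ]
```

View pics/c3.png

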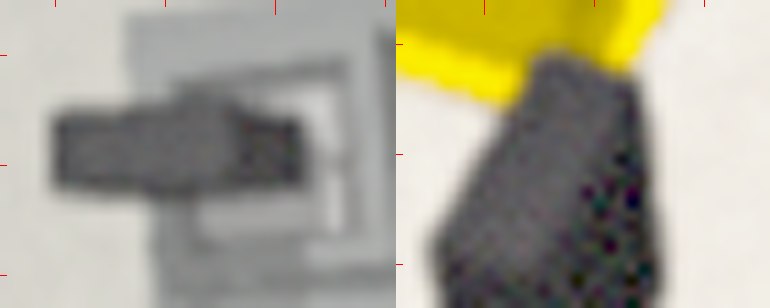

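The boosted crop shows the handle's top face in the top view as a rectangle from about (130,215) to (146.4,222). In the side view its left long edge runs from about (195.6,328.3) to (204.7,311).

```bash
python3 - <<'E'
from h import *
np.set_printoptions(precision=1,suppress=True)
Q=lambda u,v:onz("top",(125+u/11-.45,205+v/11-.45),128)
S=lambda u,v:onz("side",(192+(u-396)/11-.45,306+v/11-.45),128)
q=[Q(*p) for p in((57,110),(238,101),(238,188),(54,188))];print(q,np.mean(q,0))
s=[S(*p) for p in((438,245),(538,55),(632,75))];print(s,(s[0]+s[2])/2)
d=s[1]-s[0];print("yaw",np.arctan2(d[0],-d[1]))
d=s[2]-s[1];print("yaw short",np.arctan2(d[1],d[0]))
o=status.get_obs();print(o["clock"],o["eef_pos"],np.arctan2(o["orientation"][1,0],o["orientation"][0,0]))
# tool x dir yaw; target for tray: tool y along tray y(yaw .067)
E
```

```text
[array([468.7, 398.3, 128. ]), array([470.7, 356.1, 128. ]), array([450.4, 355.7, 128. ]), array([450.5, 398.6, 128. ])] [460.1 377.2 128. ]
[array([464.5, 400. , 128. ]), array([468.6, 360.2, 128. ]), array([452.5, 357.9, 128. ])] [458.5 378.9 128. ]
yaw 0.10249954345659856
yaw short -3.0004150058704884
0.1 [ 193.  -514.6  244.2] 0.35878904674684076
```

Call:
arm_command(series=[[1,[0,0,0],0.145],[1,[0,0,0],0.145],[1,[2,-1.7,0],0],[1,[3.34,-2.88,0],0],[1,[3.34,-2.88,0],0]])

```text
clock: 0.6
eef_pos: [274.9, -433.7, 244.4]
orientation: [[0.998, 0.067, -0.0], [0.067, -0.998, 0.001], [-0.0, -0.001, -1.0]]
ft_force: [0.1, -0.8, 0.0]
width: 1.001
finger_force: 0.0
```

Call:
arm_command(series=[[1,[3.34,-2.88,0],0],[1,[3.34,-2.88,0],0],[1,[3.34,-2.88,0],0],[1,[3.34,-2.88,0],0],[1,[3.34,-2.88,0],0]])

```text
clock: 1.1
eef_pos: [432.1, -277.8, 244.8]
orientation: [[0.998, 0.069, -0.001], [0.069, -0.998, 0.0], [-0.001, -0.0, -1.0]]
ft_force: [1.1, -1.4, -0.1]
width: 1.002
finger_force: 0.0
```

Call:
arm_command(series=[[1,[3.34,-2.88,0],0],[1,[3.34,-2.88,0],0],[1,[3.34,-2.88,0],0],[1,[3.34,-2.88,0],0],[1,[3.34,-2.88,0],0]])

```text
clock: 1.6
eef_pos: [588.9, -122.7, 244.6]
orientation: [[0.998, 0.069, -0.001], [0.069, -0.998, 0.0], [-0.001, -0.0, -1.0]]
ft_force: [0.3, -1.0, -0.0]
width: 1.002
finger_force: 0.0
```

Call:
arm_command(series=[[1,[3.34,-2.88,1],0],[1,[3.34,-2.88,1],0],[1,[1.34,-1.18,2],0],[1,[0,0,2],0],[1,[0,0,0],0]])

```text
clock: 2.1
eef_pos: [661.5, -48.4, 179.8]
orientation: [[0.997, 0.07, -0.01], [0.07, -0.998, 0.001], [-0.009, -0.002, -1.0]]
ft_force: [-1.1, -0.4, -0.7]
width: 1.001
finger_force: 0.0
```

```bash
cat > st.py <<'E'
from h import *
np.set_printoptions(precision=2,suppress=True)
def st(*g):
    o=status.get_obs();R=o["orientation"];p=o["eef_pos"]
    print(o["clock"],p,"psi",np.arctan2(R[1,0],R[0,0]).round(3),"F",o["ft_force"],"M",o["moment"],"w",round(o["width"],3),"ff",round(o["finger_force"],1),"q",o["joints"])
    for t in g: print("to",t,"tool cm",R.T@(np.array(t)-p)/10)
if __name__=="__main__":
    import sys
    st(*[list(map(float,a.split(","))) for a in sys.argv[1:]])
E
python3 st.py 694,-18,86
```

```text
2.1 [661.45 -48.42 179.8 ] psi 0.07 F [-1.08 -0.38 -0.68] M [0.03 0.01 0.03] w 1.001 ff 0.0 q [-0.16  0.37  1.17 -0.    1.62  1.34]
to [694.0, -18.0, 86.0] tool cm [ 3.55 -2.79  9.35]
```

Call:
arm_command(series=[[1,[0.9,-0.7,0.9],0],[1,[0.9,-0.7,0.9],0],[1,[0.9,-0.7,0.9],0],[1,[0.85,-0.7,0.9],0],[1,[0,0,0.9],0]])

```text
clock: 2.6
eef_pos: [697.7, -17.8, 139.4]
orientation: [[0.998, 0.07, 0.0], [0.07, -0.998, 0.0], [0.0, -0.0, -1.0]]
ft_force: [0.7, 0.7, -0.2]
width: 1.0
finger_force: 0.0
```

Call:
arm_command(series=[[1,[0,0,0],0],[1,[0,0,0],0],[1,[0,0,0],0],[1,[0,0,0],0],[1,[0,0,0],0]])

```text
clock: 3.1
eef_pos: [696.9, -19.5, 141.1]
orientation: [[0.998, 0.068, 0.001], [0.068, -0.998, -0.0], [0.001, 0.0, -1.0]]
ft_force: [0.8, 0.2, 1.0]
width: 1.0
finger_force: 0.0
```

```bash
python3 st.py 694,-18,86; python3 - <<'E'
from h import *
cv2.imwrite("pics/g1.png",np.hstack([crop("side",160,100,80,110,5),crop("top",255,95,75,110,5)]))
print(proj("side",(694,-18,108)),proj("top",(694,-18,108)))
E
```

```text
3.1 [696.88 -19.5  141.12] psi 0.068 F [0.81 0.21 1.  ] M [0.01 0.02 0.  ] w 1.0 ff 0.0 q [-0.11  0.45  1.13 -0.    1.56  1.39]
to [694.0, -18.0, 86.0] tool cm [-0.28 -0.17  5.51]
[199.36826608 178.38023533] [291.71772208 129.55073492]
```

View pics/g1.png

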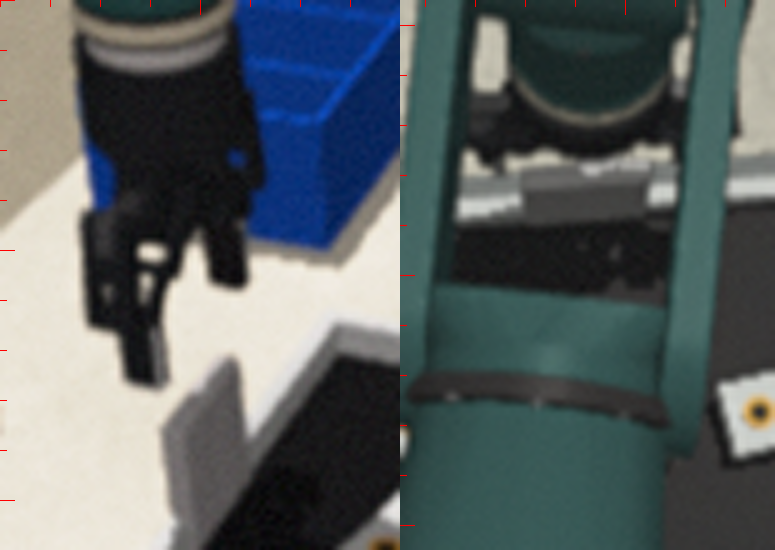

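The side crop shows the fingers straddling the plate. The plate's top centre is at about (200.6,178.5), and my estimate projects to (199.4,178.4), so they agree.

Call:
arm_command(series=[[1,[-0.3,-0.1,0.5],0],[1,[0,0,1],0],[1,[0,0,1],0],[1,[0,0,1],0],[1,[0,0,1],0]])

```text
clock: 3.7
eef_pos: [693.2, -18.4, 93.6]
orientation: [[0.998, 0.069, -0.001], [0.069, -0.998, 0.0], [-0.001, -0.0, -1.0]]
ft_force: [-0.1, 0.7, 0.1]
width: 0.997
finger_force: 0.0
```

Call:
arm_command(series=[[1,[0,0,1],0],[1,[0,0,0],0],[0.7,[0,0,0],0],[0.7,[0,0,0],0],[0.7,[0,0,0],0]])

```text
clock: 4.2
eef_pos: [693.8, -18.6, 85.7]
orientation: [[0.998, 0.069, 0.0], [0.069, -0.998, -0.0], [0.0, 0.0, -1.0]]
ft_force: [-0.9, -0.6, -0.9]
width: 0.808
finger_force: 70.5
```

```bash
python3 st.py 694,-18,86
```

```text
4.2 [693.76 -18.62  85.7 ] psi 0.069 F [-0.88 -0.58 -0.85] M [-0.06  0.1   0.05] w 0.808 ff 70.5 q [-0.11  0.48  1.2  -0.    1.46  1.39]
to [694.0, -18.0, 86.0] tool cm [ 0.03 -0.06 -0.03]
```

Call:
arm_command(series=[[0.7,[-0.15,0,-0.47],0],[0.7,[-0.15,0,-0.47],0],[0.7,[-0.15,0,-0.47],0],[0.7,[-0.15,0,-0.47],0],[0.7,[-0.15,0,-0.48],0]])

```text
clock: 4.7
eef_pos: [685.3, -19.2, 108.5]
orientation: [[0.998, 0.069, -0.002], [0.069, -0.998, -0.0], [-0.002, 0.0, -1.0]]
ft_force: [1.8, -1.9, -8.8]
width: 0.809
finger_force: 70.1
```

```bash
python3 st.py
```

```text
4.7 [685.3  -19.24 108.54] psi 0.069 F [ 1.76 -1.94 -8.83] M [-0.22 -0.63  0.23] w 0.809 ff 70.1 q [-0.11  0.44  1.2  -0.    1.5   1.39]
```

Forces match the expected 8 N, so I'll carry on around the arc.

Call:
arm_command(series=[[0.7,[-0.2,0,-0.46],0],[0.7,[-0.2,0,-0.46],0],[0.7,[-0.2,0,-0.46],0],[0.7,[-0.19,0,-0.45],0],[0.7,[-0.19,0,-0.45],0]])

```text
clock: 5.2
eef_pos: [674.8, -20.0, 130.9]
orientation: [[0.998, 0.068, -0.004], [0.068, -0.998, -0.0], [-0.004, 0.0, -1.0]]
ft_force: [-3.5, -4.3, -12.6]
width: 0.807
finger_force: 70.7
```

Call:
arm_command(series=[[0.7,[-0.24,0,-0.44],0],[0.7,[-0.24,0,-0.44],0],[0.7,[-0.24,0,-0.43],0],[0.7,[-0.24,0,-0.43],0],[0.7,[-0.24,0,-0.43],0]])

```text
clock: 5.7
eef_pos: [662.6, -20.8, 152.2]
orientation: [[0.998, 0.068, -0.005], [0.068, -0.998, -0.0], [-0.005, 0.0, -1.0]]
ft_force: [-4.5, -3.8, -12.3]
width: 0.809
finger_force: 71.1
```

```bash
python3 st.py
```

```text
5.7 [662.61 -20.83 152.17] psi 0.068 F [ -4.52  -3.8  -12.31] M [-0.52  0.25  0.04] w 0.809 ff 71.1 q [-0.12  0.37  1.21 -0.    1.56  1.39]
```

Call:
arm_command(series=[[0.7,[-0.28,0,-0.41],0],[0.7,[-0.28,0,-0.41],0],[0.7,[-0.28,0,-0.41],0],[0.7,[-0.28,0,-0.41],0],[0.7,[-0.29,0,-0.4],0]])

```text
clock: 6.2
eef_pos: [648.5, -21.9, 172.3]
orientation: [[0.998, 0.068, -0.005], [0.068, -0.998, -0.001], [-0.005, 0.0, -1.0]]
ft_force: [-5.0, -4.3, -12.1]
width: 0.801
finger_force: 71.4
```

Call:
arm_command(series=[[0.7,[-0.32,0,-0.38],0],[0.7,[-0.32,0,-0.38],0],[0.7,[-0.32,0,-0.38],0],[0.7,[-0.32,0,-0.38],0],[0.7,[-0.33,0,-0.37],0]])

```text
clock: 6.7
eef_pos: [632.2, -23.0, 191.3]
orientation: [[0.998, 0.068, -0.006], [0.068, -0.998, -0.001], [-0.006, 0.0, -1.0]]
ft_force: [-5.8, -4.0, -13.3]
width: 0.807
finger_force: 72.0
```

Call:
arm_command(series=[[0.7,[-0.36,0,-0.34],0],[0.7,[-0.36,0,-0.34],0],[0.7,[-0.36,0,-0.34],0],[0.7,[-0.36,0,-0.34],0],[0.7,[-0.35,0,-0.35],0]])

```text
clock: 7.2
eef_pos: [614.4, -24.3, 208.4]
orientation: [[0.998, 0.068, -0.005], [0.068, -0.998, -0.001], [-0.005, 0.001, -1.0]]
ft_force: [-4.6, -4.7, -14.6]
width: 0.807
finger_force: 71.5
```

Call:
arm_command(series=[[0.7,[-0.38,0,-0.32],0],[0.7,[-0.38,0,-0.31],0],[0.7,[-0.19,0,-0.16],0],[0.7,[0,0,0],0],[0.7,[0,0,0],0]])

```text
clock: 7.7
eef_pos: [605.0, -25.0, 216.3]
orientation: [[0.998, 0.068, -0.005], [0.068, -0.998, -0.001], [-0.005, 0.001, -1.0]]
ft_force: [-3.9, -4.2, -13.6]
width: 0.803
finger_force: 72.3
```

```bash
python3 st.py; python3 - <<'E'
from h import *
cv2.imwrite("pics/g2.png",np.hstack([crop("side",150,140,170,140,3),cv2.resize(crop("top",215,110,160,140,2),None,fx=.9,fy=1.5)[:420]]))
E
```

```text
7.7 [605.03 -24.99 216.29] psi 0.068 F [ -3.86  -4.23 -13.58] M [-0.72  0.29  0.02] w 0.803 ff 72.3 q [-0.13  0.22  1.28 -0.    1.65  1.37]
```

View pics/g2.png

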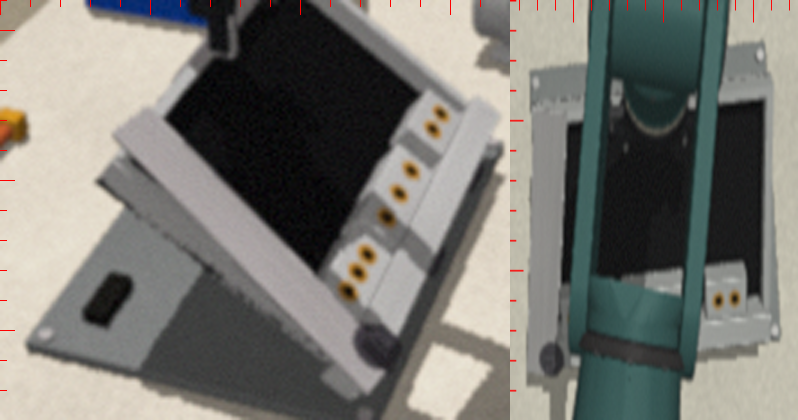

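The picture shows the tray tilted with all eight ports on one straight line from side px (266,237) to (297,178), so the three blocks are flush along the fence. Now I'll lower the tray by reversing the arc.

Call:
arm_command(series=[[0.7,[0.19,0,0.16],0],[0.7,[0.38,0,0.31],0],[0.7,[0.38,0,0.32],0],[0.7,[0.35,0,0.35],0],[0.7,[0.36,0,0.34],0]])

```text
clock: 8.3
eef_pos: [621.8, -23.8, 203.0]
orientation: [[0.998, 0.068, -0.005], [0.068, -0.998, -0.001], [-0.005, 0.001, -1.0]]
ft_force: [-5.4, -3.4, -6.8]
width: 0.809
finger_force: 72.9
```

Call:
arm_command(series=[[0.7,[0.36,0,0.34],0],[0.7,[0.36,0,0.34],0],[0.7,[0.36,0,0.34],0],[0.7,[0.33,0,0.37],0],[0.7,[0.32,0,0.38],0]])

```text
clock: 8.8
eef_pos: [640.0, -22.5, 186.4]
orientation: [[0.998, 0.068, -0.001], [0.068, -0.998, -0.001], [-0.001, 0.001, -1.0]]
ft_force: [-3.9, -3.6, -5.2]
width: 0.806
finger_force: 72.6
```

Call:
arm_command(series=[[0.7,[0.32,0,0.38],0],[0.7,[0.32,0,0.38],0],[0.7,[0.32,0,0.38],0],[0.7,[0.29,0,0.4],0],[0.7,[0.28,0,0.41],0]])

```text
clock: 9.3
eef_pos: [657.4, -21.2, 166.6]
orientation: [[0.998, 0.069, 0.004], [0.069, -0.998, -0.001], [0.004, 0.001, -1.0]]
ft_force: [1.4, -2.6, -0.8]
width: 0.806
finger_force: 72.6
```

Call:
arm_command(series=[[0.7,[0.28,0,0.41],0],[0.7,[0.28,0,0.41],0],[0.7,[0.28,0,0.41],0],[0.7,[0.24,0,0.43],0],[0.7,[0.24,0,0.43],0]])

```text
clock: 9.8
eef_pos: [671.5, -20.2, 146.2]
orientation: [[0.998, 0.069, 0.006], [0.069, -0.998, -0.001], [0.006, 0.001, -1.0]]
ft_force: [4.6, -4.5, -0.6]
width: 0.806
finger_force: 72.9
```

Call:
arm_command(series=[[0.7,[0.24,0,0.43],0],[0.7,[0.24,0,0.44],0],[0.7,[0.24,0,0.44],0],[0.7,[0.19,0,0.45],0],[0.7,[0.19,0,0.45],0]])

```text
clock: 10.3
eef_pos: [683.2, -19.3, 124.6]
orientation: [[0.998, 0.07, 0.008], [0.07, -0.998, -0.001], [0.008, 0.001, -1.0]]
ft_force: [6.3, -3.8, 0.3]
width: 0.802
finger_force: 73.2
```

Call:
arm_command(series=[[0.7,[0.2,0,0.46],0],[0.7,[0.2,0,0.46],0],[0.7,[0.2,0,0.46],0],[0.7,[0.15,0,0.4],0],[0.7,[0.15,0,0.4],0]])

```text
clock: 10.8
eef_pos: [692.4, -18.7, 102.8]
orientation: [[0.998, 0.069, 0.009], [0.069, -0.998, -0.0], [0.009, 0.001, -1.0]]
ft_force: [4.8, -3.0, -1.1]
width: 0.805
finger_force: 73.4
```

```bash
python3 st.py 693.8,-18.6,85.7
```

```text
10.8 [692.42 -18.7  102.84] psi 0.069 F [ 4.8  -3.03 -1.08] M [-0.56 -0.31 -0.09] w 0.805 ff 73.4 q [-0.11  0.46  1.2   0.    1.48  1.39]
to [693.8, -18.6, 85.7] tool cm [ 0.12 -0.    1.71]
```

Call:
arm_command(series=[[0.7,[0.05,0,0.35],0],[0.7,[0.05,0,0.35],0],[0.7,[0.03,0,0.3],0],[0.7,[0,0,0.2],0],[0.7,[0,0,0],0]])

```text
clock: 11.3
eef_pos: [696.0, -18.4, 92.2]
orientation: [[0.997, 0.07, 0.015], [0.07, -0.998, -0.0], [0.015, 0.001, -1.0]]
ft_force: [10.0, -3.9, -0.2]
width: 0.805
finger_force: 73.7
```

```bash
python3 st.py 693.8,-18.6,85.7
```

```text
11.3 [695.96 -18.43  92.2 ] psi 0.07 F [ 9.97 -3.92 -0.16] M [-0.47 -1.08  0.06] w 0.805 ff 73.7 q [-0.11  0.47  1.2   0.    1.45  1.39]
to [693.8, -18.6, 85.7] tool cm [-0.23  0.    0.65]
```

Call:
arm_command(series=[[0.7,[-0.06,0,0.2],0],[0.7,[-0.06,0,0.2],0],[0.7,[-0.06,0,0.15],0],[0.7,[0,0,0.1],0],[0.7,[0,0,0],0]])

```text
clock: 11.8
eef_pos: [696.8, -18.4, 89.2]
orientation: [[0.997, 0.07, 0.023], [0.07, -0.998, -0.0], [0.023, 0.002, -1.0]]
ft_force: [13.2, -4.0, 4.7]
width: 0.806
finger_force: 74.4
```

```bash
python3 st.py 693.8,-18.6,85.7
```

```text
11.8 [696.78 -18.39  89.21] psi 0.07 F [13.2  -3.99  4.66] M [-0.3  -1.46  0.02] w 0.806 ff 74.4 q [-0.11  0.47  1.21  0.    1.44  1.39]
to [693.8, -18.6, 85.7] tool cm [-0.31 -0.    0.34]
```

Call:
arm_command(series=[[0.7,[-0.08,0,0.1],0],[0.7,[-0.08,0,0.1],0],[0.7,[-0.08,0,0.1],0],[0.7,[-0.05,0,0],0],[0.7,[0,0,0],0]])

```text
clock: 12.3
eef_pos: [696.8, -18.4, 89.2]
orientation: [[0.997, 0.07, 0.032], [0.07, -0.998, -0.0], [0.032, 0.002, -0.999]]
ft_force: [16.1, -1.1, 8.2]
width: 0.801
finger_force: 75.0
```

```bash
python3 st.py 693.8,-18.6,85.7
```

```text
12.3 [696.79 -18.38  89.16] psi 0.07 F [16.13 -1.07  8.18] M [-0.15 -2.09  0.07] w 0.801 ff 75.0 q [-0.11  0.46  1.22  0.    1.43  1.39]
to [693.8, -18.6, 85.7] tool cm [-0.31  0.    0.34]
```

Call:
arm_command(series=[[0.7,[0.15,0,-0.1],0],[0.7,[0.15,0,-0.1],0],[0.7,[0.15,0,-0.1],0],[0.7,[0.05,0,0],0],[0.7,[0,0,0],0]])

```text
clock: 12.8
eef_pos: [696.8, -18.4, 89.1]
orientation: [[0.997, 0.07, 0.018], [0.07, -0.998, -0.001], [0.018, 0.002, -1.0]]
ft_force: [5.4, -2.6, 7.3]
width: 0.805
finger_force: 74.9
```

```bash
python3 st.py 693.8,-18.6,85.7
```

```text
12.8 [696.76 -18.38  89.12] psi 0.07 F [ 5.44 -2.6   7.29] M [-0.52 -0.74  0.03] w 0.805 ff 74.9 q [-0.11  0.47  1.21  0.    1.45  1.39]
to [693.8, -18.6, 85.7] tool cm [-0.3   0.    0.34]
```

Call:
arm_command(series=[[1,[0,0,0],0],[1,[0,0,0],0],[1,[0,0,-1.5],0],[1,[0,0,-4],0],[1,[0,0,-4],0]])

```text
clock: 13.3
eef_pos: [689.8, -17.8, 177.2]
orientation: [[0.998, 0.069, -0.004], [0.069, -0.998, 0.001], [-0.004, -0.002, -1.0]]
ft_force: [0.3, 0.2, 0.9]
width: 1.001
finger_force: 0.0
```

Call:
arm_command(series=[[1,[-0.8,-1.8,-1],0],[1,[-1.9,-3.74,0],0],[1,[-1.9,-3.74,0],0],[1,[-1.9,-3.74,0],0],[1,[-1.9,-3.74,0],0]])

```text
clock: 13.8
eef_pos: [593.6, 144.9, 187.3]
orientation: [[0.998, 0.069, -0.001], [0.069, -0.998, 0.001], [-0.001, -0.001, -1.0]]
ft_force: [0.7, 0.1, 0.8]
width: 1.004
finger_force: 0.0
```

Call:
arm_command(series=[[1,[-1.9,-3.74,0],0],[1,[-1.9,-3.74,0],0],[1,[-1.9,-3.74,0],0],[1,[-1.9,-3.74,0],0],[1,[-1.9,-3.74,0],0]])

```text
clock: 14.3
eef_pos: [485.7, 324.7, 187.3]
orientation: [[0.998, 0.069, -0.001], [0.069, -0.998, 0.0], [-0.001, -0.001, -1.0]]
ft_force: [-0.3, 0.4, -0.5]
width: 1.002
finger_force: 0.0
```

Call:
arm_command(series=[[1,[-1.9,-3.74,0],0],[1,[0,0,0],-0.145],[1,[0,0,0],-0.145],[1,[0,0,0],-0.145],[1,[0,0,0],-0.145]])

```text
clock: 14.8
eef_pos: [465.0, 359.5, 187.2]
orientation: [[0.792, 0.61, -0.001], [0.61, -0.792, 0.0], [-0.001, -0.001, -1.0]]
ft_force: [-0.6, -0.2, -0.7]
width: 0.999
finger_force: 0.0
```

Call:
arm_command(series=[[1,[0,0,0],-0.145],[1,[0,0,0],-0.145],[1,[0,0,0],-0.145],[1,[0,0,0],-0.145],[1,[0,0,0],-0.145]])

```text
clock: 15.3
eef_pos: [465.1, 359.3, 187.2]
orientation: [[0.189, 0.982, -0.001], [0.982, -0.189, 0.0], [-0.0, -0.001, -1.0]]
ft_force: [0.1, -0.5, 0.7]
width: 1.001
finger_force: 0.0
```

Call:
arm_command(series=[[1,[0,0,0],-0.145],[1,[0,0,0],-0.145],[1,[0,0,0],0],[1,[0,0,0],0],[1,[0,0,0],0]])

```text
clock: 15.8
eef_pos: [465.9, 359.0, 187.3]
orientation: [[-0.091, 0.996, -0.0], [0.996, 0.091, -0.0], [0.0, -0.0, -1.0]]
ft_force: [1.0, 0.8, -0.2]
width: 1.003
finger_force: 0.0
```

```bash
python3 st.py 460,378,98; python3 - <<'E'
from h import *
t=cams.grab_frame("top");s=cams.grab_frame("side")
cv2.imwrite("pics/raw_t2.png",t[:,:,::-1]);cv2.imwrite("pics/raw_s2.png",s[:,:,::-1])
a=crop("top",222,120,145,115,5,t)[:, :]
b=crop("side",225,160,95,115,5,s)
cv2.imwrite("pics/g3.png",cv2.resize(np.hstack([a,b]),None,fx=.66,fy=.9,interpolation=cv2.INTER_AREA))
E
```

```text
15.8 [465.9  359.   187.32] psi 1.662 F [ 0.95  0.77 -0.15] M [-0.06  0.    0.02] w 1.003 ff 0.0 q [0.56 0.19 1.37 0.   1.58 0.47]
to [460.0, 378.0, 98.0] tool cm [ 1.95 -0.41  8.93]
```

View pics/g3.png

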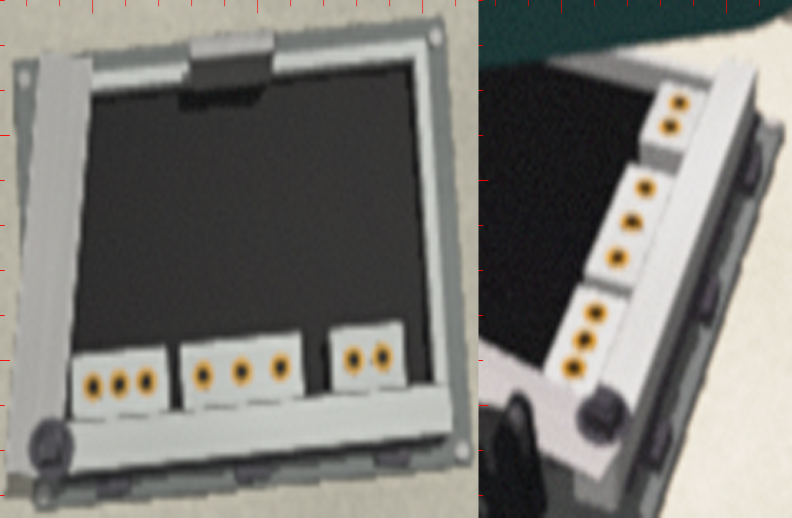

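The tray is flat again and the ports line up along the fence, with all three blocks flush. Next I'll fetch the key.

Call:
arm_command(series=[[1,[1,-0.21,0],0],[1,[0.95,-0.2,0.9],0],[1,[0,0,2],0],[1,[0,0,2],0],[1,[0,0,2],0]])

```text
clock: 16.4
eef_pos: [459.7, 378.8, 116.9]
orientation: [[-0.093, 0.996, -0.001], [0.996, 0.093, -0.0], [-0.0, -0.001, -1.0]]
ft_force: [0.5, -0.0, -1.1]
width: 0.999
finger_force: 0.0
```

Call:
arm_command(series=[[1,[0,0,1.5],0],[1,[0,0,0.5],0],[1,[0,0,0],0],[1,[0,0,0],0],[1,[0,0,0],0]])

```text
clock: 16.9
eef_pos: [461.2, 378.4, 99.9]
orientation: [[-0.093, 0.996, 0.002], [0.996, 0.093, 0.001], [0.001, 0.002, -1.0]]
ft_force: [0.5, -0.1, 0.3]
width: 0.997
finger_force: 0.0
```

```bash
python3 st.py 460,378,98
```

```text
16.9 [461.18 378.42  99.86] psi 1.664 F [ 0.46 -0.12  0.27] M [0.01 0.03 0.01] w 0.997 ff 0.0 q [ 0.59  0.26  1.47 -0.    1.41  0.5 ]
to [460.0, 378.0, 98.0] tool cm [-0.03 -0.12  0.19]
```

Call:
arm_command(series=[[0,[0,-0.1,0],0],[0,[0,0,0],0],[0,[0,0,0],0],[0,[0,0,0],0],[0,[0,0,0],0]])

```text
clock: 17.4
eef_pos: [459.6, 377.9, 98.6]
orientation: [[-0.093, 0.996, 0.001], [0.996, 0.093, 0.0], [0.0, 0.001, -1.0]]
ft_force: [0.5, 0.6, -1.2]
width: 0.254
finger_force: 58.4
```

Call:
arm_command(series=[[0,[0,0,0],0],[0,[0,0,-0.5],0],[0,[0,0,-1],0],[0,[0,0,-1.5],0],[0,[0,0,-2],0]])

```text
clock: 17.9
eef_pos: [458.9, 377.4, 148.6]
orientation: [[-0.093, 0.996, -0.002], [0.996, 0.093, -0.001], [-0.001, -0.002, -1.0]]
ft_force: [-0.1, 0.2, -2.6]
width: 0.25
finger_force: 58.3
```

```bash
python3 st.py 460.5,128.4,200
```

```text
17.9 [458.89 377.44 148.56] psi 1.664 F [-0.09  0.19 -2.56] M [-0.03 -0.01 -0.01] w 0.25 ff 58.3 q [ 0.59  0.22  1.41 -0.    1.51  0.5 ]
to [460.5, 128.4, 200.0] tool cm [-24.82  -2.16  -5.11]
```

```bash
python3 - <<'E'
from h import *
np.set_printoptions(precision=1,suppress=True,linewidth=160)
t=cv2.imread("pics/raw_t2.png");s=cv2.imread("pics/raw_s2.png")
gt=cv2.cvtColor(t,6);gs=cv2.cvtColor(s,6)
print(gt[209:229,228:248]);print(gs[238:264,250:276])
E
```

```text
[[166 168 169 167 167 172 170 168 169 169 169 173 171 140  69  91 179 194 192 190]
 [167 166 169 167 166 171 171 169 169 169 170 174 167 128  63  93 180 196 192 192]
 [168 168 169 168 170 173 171 170 169 166 169 173 167 118  57  86 168 191 191 191]
 [167 167 168 168 171 171 163 157 152 145 146 158 151 101  56  74 135 172 177 177]
 [168 168 168 170 169 158 129 106 100  97  97 106 108  87  87 107 130 150 150 149]
 [169 169 170 167 154 120  90  75  73  76  78  82  81  90 126 160 180 184 184 182]
 [167 171 169 154 120  86  66  68  71  70  79  84  79  79 100 143 185 194 192 191]
 [168 170 163 129  90  68  62  66  74  75  80  89  81  66  79 116 171 189 189 189]
 [170 171 158 107  76  65  65  75  78  81  83  89  83  67  74  94 147 185 190 189]
 [169 169 144  95  76  65  77  79  80  81  81  79  80  70  75  88 137 182 191 186]
 [170 167 132  89  75  74  89  85  80  81  80  71  70  70  77  87 130 180 189 187]
 [169 168 134  90  75  73  86  84  82  83  79  64  64  72  77  95 144 185 190 187]
 [169 171 147  96  77  75  81  79  75  75  70  54  58  77  79 105 166 190 191 190]
 [171 173 162 111  81
[... 2643 characters left out ...]
  76  72  58  70  97 111  95  95  95  97 100  89  61  46]
 [204 207 205 207 204 206 200 181 164 146 121 106 105 113 112 116 138 142 111  91  96  98  93  77  49  40]
 [206 202 206 207 204 209 208 203 201 190 171 170 168 169 178 175 177 152 112  98 102 100  89  64  45  40]
 [205 208 208 206 205 206 206 205 207 204 204 204 203 205 204 194 171 132 104 100  96  95  74  51  40  45]
 [196 202 205 208 209 209 206 206 207 204 203 206 209 207 203 176 137 109  96  97  99  83  63  48  41  40]
 [145 162 183 202 207 209 210 209 208 205 207 207 207 204 183 146 114 104  98  98  94  76  52  44  41  43]
 [ 83  98 127 158 178 194 202 206 208 210 208 208 208 188 153 126 116 103  98  96  88  59  49  54  52  47]]
```

Call:
arm_command(series=[[0,[0,0,-2],0],[0,[0,0,-2],0],[0,[-2,0,-0.7],0],[0,[-3,-0.3,0],0],[0,[-3,-0.3,0],0]])

```text
clock: 18.4
eef_pos: [461.1, 297.2, 197.3]
orientation: [[-0.094, 0.996, 0.002], [0.996, 0.094, 0.001], [0.001, 0.002, -1.0]]
ft_force: [0.5, 0.3, -3.0]
width: 0.251
finger_force: 58.5
```

Call:
arm_command(series=[[0,[-3,-0.3,0],0],[0,[-3,-0.3,0],0],[0,[-3,-0.3,0],0],[0,[-3,-0.3,0],0],[0,[-2,-0.3,0],0]])

```text
clock: 18.9
eef_pos: [459.0, 155.0, 196.9]
orientation: [[-0.092, 0.996, 0.002], [0.996, 0.092, -0.0], [-0.001, 0.002, -1.0]]
ft_force: [-0.1, 0.7, -3.1]
width: 0.253
finger_force: 58.5
```

Call:
arm_command(series=[[0,[-1,0,0],0.1],[0,[0,0,0],0.093],[0,[0,0,0],0],[0,[0,0,0],0],[0,[0,0,0],0]])

```text
clock: 19.4
eef_pos: [459.9, 147.1, 195.8]
orientation: [[0.098, 0.995, 0.001], [0.995, -0.098, 0.0], [0.0, 0.001, -1.0]]
ft_force: [0.3, -0.3, -3.8]
width: 0.253
finger_force: 58.4
```

```bash
python3 - <<'E'
from h import *
np.set_printoptions(precision=1,suppress=True)
print(onz("top",(237.05,219.2),71),onz("top",(236.1,218.7),86))
# tray-frame prior
x=np.array([.9976,.069,0]);y=np.array([-.069,.9976,0]);m=np.array([484.9,-31.9,0])
for X in((460,128.5,70),(460,128.5,86)):print(proj("top",X),proj("side",X),(np.array(X)-m)@x,(np.array(X)-m)@y)
E
python3 st.py 460,128.5,175
```

```text
[458.5 130.2  71. ] [459.1 130.8  86. ]
[237.7 218.7] [261.6 252.6] -13.77263999999998 161.73314000000002
[237.  218.4] [261.5 247.3] -13.77263999999998 161.73314000000002
19.4 [459.89 147.11 195.85] psi 1.473 F [ 0.28 -0.31 -3.78] M [ 0.   -0.    0.02] w 0.253 ff 58.4 q [ 0.19 -0.05  1.61 -0.    1.58  0.29]
to [460.0, 128.5, 175.0] tool cm [-1.85  0.19  2.08]
```

Call:
arm_command(series=[[0,[-0.8,0.04,0],0],[0,[-0.9,0.04,0.5],0],[0,[0,0,0.7],0],[0,[0,0,0],0],[0,[0,0,0],0]])

```text
clock: 19.9
eef_pos: [458.6, 129.8, 182.7]
orientation: [[0.1, 0.995, -0.001], [0.995, -0.1, -0.0], [-0.0, -0.001, -1.0]]
ft_force: [0.1, -0.8, -3.1]
width: 0.26
finger_force: 58.5
```

```bash
python3 st.py 459,130,172
```

```text
19.9 [458.62 129.76 182.71] psi 1.471 F [ 0.14 -0.78 -3.15] M [-0.04 -0.03 -0.07] w 0.26 ff 58.5 q [ 0.16 -0.06  1.64  0.    1.56  0.26]
to [459.0, 130.0, 172.0] tool cm [0.03 0.04 1.07]
```

Call:
arm_command(series=[[0,[0,0.02,0.3],0],[0,[0,0,0.3],0],[0,[0,0,0.3],0],[0,[0,0,0.2],0],[0,[0,0,0],0]])

```text
clock: 20.4
eef_pos: [458.9, 129.8, 171.9]
orientation: [[0.1, 0.995, -0.001], [0.995, -0.1, -0.0], [-0.0, -0.001, -1.0]]
ft_force: [0.2, 0.2, -2.8]
width: 0.248
finger_force: 58.5
```

```bash
python3 st.py 459,130,172
```

```text
20.4 [458.87 129.84 171.86] psi 1.471 F [ 0.15  0.15 -2.83] M [-0.04  0.01  0.05] w 0.248 ff 58.5 q [ 0.16 -0.05  1.66 -0.    1.54  0.26]
to [459.0, 130.0, 172.0] tool cm [ 0.02  0.01 -0.01]
```

Call:
arm_command(series=[[0,[0,0,0.2],0],[0,[0,0,0.2],0],[0,[0,0,0.2],0],[0,[0,0,0.2],0],[0,[0,0,0],0]])

```text
clock: 20.9
eef_pos: [458.9, 129.8, 164.0]
orientation: [[0.1, 0.995, -0.001], [0.995, -0.1, -0.0], [-0.0, -0.001, -1.0]]
ft_force: [-0.5, -0.4, -3.3]
width: 0.25
finger_force: 58.5
```

```bash
python3 st.py 459,130,162
```

```text
20.9 [458.92 129.77 163.96] psi 1.471 F [-0.46 -0.39 -3.27] M [-0.05  0.03 -0.04] w 0.25 ff 58.5 q [ 0.16 -0.04  1.67 -0.    1.52  0.26]
to [459.0, 130.0, 162.0] tool cm [0.02 0.01 0.2 ]
```

Call:
arm_command(series=[[0,[0,0,0.1],0.1],[0,[0,0,0],0.1],[0,[0,0,0],0.1],[0,[0,0,0],0.1],[0,[0,0,0],0.1]])

```text
clock: 21.4
eef_pos: [457.7, 128.9, 163.0]
orientation: [[0.568, 0.823, -0.004], [0.823, -0.568, -0.003], [-0.005, -0.002, -1.0]]
ft_force: [-3.3, -1.7, -1.3]
width: 0.251
finger_force: 58.2
```

```bash
python3 st.py 459,130,162
```

```text
21.4 [457.67 128.88 162.98] psi 0.967 F [-3.27 -1.74 -1.34] M [-0.53  0.81  0.12] w 0.251 ff 58.2 q [ 0.16 -0.04  1.67 -0.    1.52  0.76]
to [459.0, 130.0, 162.0] tool cm [0.17 0.05 0.1 ]
```

Call:
arm_command(series=[[0,[0,0,0],0.1],[0,[0,0,0],0.1],[0,[0,0,0],0.1],[0,[0,0,0],0.1],[0,[0,0,0],0.1]])

```text
clock: 21.9
eef_pos: [457.3, 129.3, 163.0]
orientation: [[0.893, 0.45, -0.005], [0.45, -0.893, -0.002], [-0.005, -0.001, -1.0]]
ft_force: [-4.8, -0.8, -1.6]
width: 0.251
finger_force: 58.3
```

Call:
arm_command(series=[[0,[0,0,0],0.1],[0,[0,0,0],0.1],[0,[0,0,0],0.1],[0,[0,0,0],0.06],[0,[0,0,0],0]])

```text
clock: 22.4
eef_pos: [457.5, 129.6, 162.9]
orientation: [[0.994, 0.111, -0.005], [0.111, -0.994, -0.001], [-0.005, 0.0, -1.0]]
ft_force: [-4.3, -0.1, -0.9]
width: 0.253
finger_force: 59.0
```

```bash
python3 st.py
```

```text
22.4 [457.51 129.65 162.91] psi 0.111 F [-4.32 -0.09 -0.92] M [-0.13  1.16  0.05] w 0.253 ff 59.0 q [ 0.16 -0.04  1.67  0.    1.52  1.62]
```

Call:
arm_command(series=[[0,[0,0,0],0.04],[0,[0,0,0],0.04],[0,[0,0,0],0.04],[0,[0,0,0],0.03],[0,[0,0,0],0]])

```text
clock: 22.9
eef_pos: [457.6, 129.8, 162.9]
orientation: [[0.999, -0.038, -0.004], [-0.038, -0.999, -0.0], [-0.004, 0.001, -1.0]]
ft_force: [-4.7, -0.6, -1.4]
width: 0.255
finger_force: 59.0
```

```bash
python3 st.py
```

```text
22.9 [457.59 129.77 162.92] psi -0.038 F [-4.73 -0.61 -1.4 ] M [-0.08  1.37  0.06] w 0.255 ff 59.0 q [ 0.16 -0.04  1.67  0.    1.52  1.77]
```

Call:
arm_command(series=[[0,[0,0,0],0.03],[0,[0,0,0],0.03],[0,[0,0,0],0.03],[0,[0,0,0],0],[0,[0,0,0],0]])

```text
clock: 23.4
eef_pos: [457.6, 129.8, 162.9]
orientation: [[0.992, -0.127, -0.004], [-0.127, -0.992, -0.0], [-0.004, 0.001, -1.0]]
ft_force: [-5.4, -0.9, -0.9]
width: 0.252
finger_force: 59.0
```

```bash
python3 st.py
```

```text
23.4 [457.6  129.84 162.91] psi -0.127 F [-5.38 -0.88 -0.9 ] M [-0.09  1.37  0.11] w 0.252 ff 59.0 q [ 0.16 -0.04  1.67  0.    1.52  1.85]
```

Call:
arm_command(series=[[0,[0,0,0],0.02],[0,[0,0,0],0.02],[0,[0,0,0],0.02],[0,[0,0,0],0],[0,[0,0,0],0]])

```text
clock: 23.9
eef_pos: [457.6, 129.9, 162.9]
orientation: [[0.983, -0.186, -0.004], [-0.186, -0.983, -0.0], [-0.004, 0.001, -1.0]]
ft_force: [-4.9, 0.2, -0.8]
width: 0.253
finger_force: 59.0
```

```bash
python3 st.py; python3 - <<'E'
from h import *
t=cams.grab_frame("top");s=cams.grab_frame("side")
cv2.imwrite("pics/g4.png",np.hstack([crop("top",222,120,145,115,3,t),cv2.resize(crop("side",160,170,160,115,2,s),None,fx=1,fy=1.5)]))
E
```

```text
23.9 [457.59 129.86 162.95] psi -0.187 F [-4.95  0.19 -0.81] M [-0.04  1.25  0.11] w 0.253 ff 59.0 q [ 0.16 -0.04  1.67  0.    1.52  1.91]
```

View pics/g4.png

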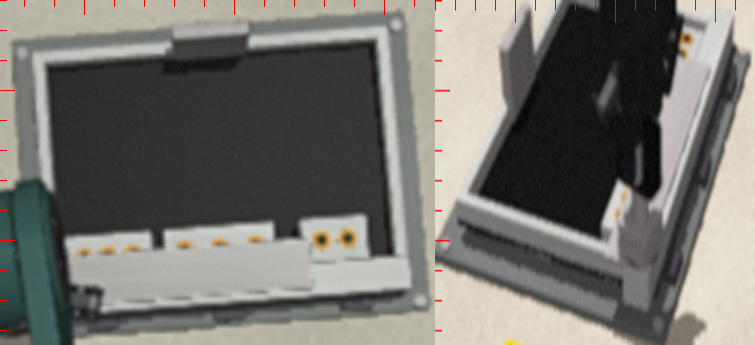

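The keeper now lies over the row, with its upper edge running from about (245,204) to (325,200) in the top view, nearly parallel to the fence. I'll turn a little more to reach the hard stop.

Call:
arm_command(series=[[0,[0,0,0],0.03],[0,[0,0,0],0.03],[0,[0,0,0],0],[0,[0,0,0],0],[0,[0,0,0],0]])

```text
clock: 24.5
eef_pos: [457.7, 129.9, 162.9]
orientation: [[0.97, -0.244, -0.004], [-0.244, -0.97, -0.0], [-0.004, 0.001, -1.0]]
ft_force: [-5.3, -0.1, -1.2]
width: 0.252
finger_force: 58.9
```

```bash
python3 st.py
```

```text
24.5 [457.66 129.9  162.89] psi -0.246 F [-5.3  -0.09 -1.18] M [-0.03  1.25  0.39] w 0.252 ff 58.9 q [ 0.16 -0.04  1.67  0.    1.52  1.97]
```

Call:
arm_command(series=[[0,[0,0,0],0.02],[0,[0,0,0],0.02],[0,[0,0,0],0],[0,[0,0,0],0],[0,[0,0,0],0]])

```text
clock: 25.0
eef_pos: [457.6, 129.9, 162.9]
orientation: [[0.96, -0.281, -0.004], [-0.281, -0.96, -0.0], [-0.004, 0.002, -1.0]]
ft_force: [-5.0, -1.0, -1.5]
width: 0.247
finger_force: 58.9
```

```bash
python3 st.py
```

```text
25.0 [457.62 129.93 162.87] psi -0.285 F [-5.05 -1.02 -1.49] M [-0.09  1.21  0.7 ] w 0.247 ff 58.9 q [ 0.16 -0.04  1.67  0.    1.52  2.01]
```

The moment rose to 0.7 N m, so the screw is on its hard stop. I'll back off within the play, then lift the key off.

Call:
arm_command(series=[[0,[0,0,0],-0.07],[0,[0,0,0],-0.07],[0,[-0.12,0,0],-0.06],[0,[0,0,0],0],[0,[0,0,0],0]])

```text
clock: 25.5
eef_pos: [457.7, 130.1, 163.0]
orientation: [[0.996, -0.089, -0.001], [-0.089, -0.996, 0.0], [-0.001, -0.0, -1.0]]
ft_force: [-2.6, 0.5, -4.1]
width: 0.246
finger_force: 58.7
```

```bash
python3 st.py
```

```text
25.5 [457.71 130.15 163.01] psi -0.09 F [-2.64  0.55 -4.07] M [0.13 0.57 0.04] w 0.246 ff 58.7 q [ 0.16 -0.05  1.67  0.    1.52  1.82]
```

Call:
arm_command(series=[[0,[-0.08,0,0],0],[0,[0,0,-0.3],0],[0,[0,0,-0.5],0],[0,[0,0,-0.6],0],[0,[0,0,-0.8],0]])

```text
clock: 26.0
eef_pos: [457.7, 130.0, 186.4]
orientation: [[0.996, -0.089, 0.002], [-0.089, -0.996, -0.0], [0.002, -0.0, -1.0]]
ft_force: [0.5, 0.2, -3.4]
width: 0.25
finger_force: 58.7
```

Call:
arm_command(series=[[0,[0,0,-1.2],0],[0,[0,0,0],-0.145],[0,[0,0,0],-0.145],[0,[0,0,0],-0.145],[0,[0,0,0],-0.145]])

```text
clock: 26.5
eef_pos: [457.7, 130.1, 198.8]
orientation: [[0.879, 0.477, 0.002], [0.477, -0.879, 0.0], [0.002, 0.001, -1.0]]
ft_force: [0.1, 0.3, -3.3]
width: 0.254
finger_force: 58.9
```

Call:
arm_command(series=[[0,[0,0,0],-0.145],[0,[0,0,0],-0.145],[0,[0,0,0],-0.145],[0,[0,0,0],-0.145],[0,[0,0,0],-0.145]])

```text
clock: 27.0
eef_pos: [457.7, 130.1, 198.7]
orientation: [[0.342, 0.94, 0.002], [0.94, -0.342, 0.0], [0.001, 0.002, -1.0]]
ft_force: [-0.7, -0.1, -2.7]
width: 0.25
finger_force: 58.9
```

Call:
arm_command(series=[[0,[0,0,0],-0.145],[0,[0,0,0],-0.145],[0,[0,0,0],-0.145],[0,[0,0,0],0],[0,[0,0,0],0]])

```text
clock: 27.5
eef_pos: [457.5, 130.1, 198.2]
orientation: [[-0.077, 0.997, 0.001], [0.997, 0.077, 0.0], [-0.0, 0.001, -1.0]]
ft_force: [-0.7, 0.1, -2.4]
width: 0.247
finger_force: 58.9
```

```bash
python3 st.py 459.6,377.9,196
```

```text
27.5 [457.52 130.1  198.22] psi 1.648 F [-0.67  0.07 -2.43] M [-0.    0.02 -0.04] w 0.247 ff 58.9 q [ 0.16 -0.07  1.62 -0.    1.59  0.08]
to [459.6, 377.9, 196.0] tool cm [24.69  2.11  0.22]
```

Call:
arm_command(series=[[0,[2.5,0.2,0],0],[0,[4,0.35,0],0],[0,[4,0.35,0],0],[0,[4,0.35,0],0],[0,[4,0.35,0],0]])

```text
clock: 28.0
eef_pos: [458.4, 317.4, 197.8]
orientation: [[-0.077, 0.997, 0.001], [0.997, 0.077, 0.0], [0.0, 0.001, -1.0]]
ft_force: [1.0, -0.1, -2.6]
width: 0.249
finger_force: 58.9
```

Call:
arm_command(series=[[0,[4,0.35,0],0],[0,[2.2,0.2,0],0],[0,[0,0,0],-0.02],[0,[0,0,0],0],[0,[0,0,0],0]])

```text
clock: 28.5
eef_pos: [459.1, 377.2, 197.4]
orientation: [[-0.098, 0.995, 0.0], [0.995, 0.098, -0.001], [-0.001, -0.0, -1.0]]
ft_force: [-0.2, -0.3, -3.5]
width: 0.253
finger_force: 59.0
```

```bash
python3 st.py 460,378.3,140
```

```text
28.5 [459.06 377.19 197.41] psi 1.669 F [-0.23 -0.31 -3.51] M [-0.05 -0.   -0.02] w 0.253 ff 59.0 q [ 0.59  0.2   1.34 -0.    1.6   0.49]
to [460.0, 378.3, 140.0] tool cm [0.11 0.11 5.74]
```

Down towards the cup. The cup rim is at 36 mm, which corresponds to TCP ≈ 127, and the floor to TCP ≈ 98.6.

Call:
arm_command(series=[[0,[0.1,0.1,1.5],0],[0,[0,0,2],0],[0,[0,0,2],0],[0,[0,0,1],0],[0,[0,0,1],0]])

```text
clock: 29.0
eef_pos: [459.6, 378.3, 121.0]
orientation: [[-0.099, 0.995, -0.001], [0.995, 0.099, -0.001], [-0.001, -0.001, -1.0]]
ft_force: [0.0, 0.0, -2.8]
width: 0.246
finger_force: 58.9
```

Call:
arm_command(series=[[0,[0,0,0.6],0],[0,[0,0,0.5],0],[0,[0,0,0.5],0],[0,[0,0,0.3],0],[0,[0,0,0],0]])

```text
clock: 29.5
eef_pos: [459.6, 379.0, 103.1]
orientation: [[-0.1, 0.995, -0.0], [0.995, 0.1, -0.0], [-0.0, -0.0, -1.0]]
ft_force: [0.1, 0.7, -2.8]
width: 0.252
finger_force: 58.9
```

```bash
python3 st.py 460,378.3,98.6
```

```text
29.5 [459.65 379.04 103.09] psi 1.671 F [ 0.14  0.67 -2.85] M [ 0.06  0.01 -0.02] w 0.252 ff 58.9 q [ 0.59  0.26  1.46 -0.    1.42  0.49]
to [460.0, 378.3, 98.6] tool cm [-0.08  0.03  0.45]
```

Call:
arm_command(series=[[0,[0,0,0.15],0],[0,[0,0,0.15],0],[0,[0,0,0.12],0],[0,[0,0,0],0],[0,[0,0,0],0]])

```text
clock: 30.0
eef_pos: [459.8, 379.1, 99.2]
orientation: [[-0.1, 0.995, 0.0], [0.995, 0.1, -0.0], [-0.0, 0.0, -1.0]]
ft_force: [0.8, -0.9, -2.7]
width: 0.252
finger_force: 58.9
```

```bash
python3 st.py 460,378.3,98.6
```

```text
30.0 [459.77 379.09  99.17] psi 1.671 F [ 0.76 -0.86 -2.67] M [ 0.01  0.01 -0.  ] w 0.252 ff 58.9 q [ 0.59  0.26  1.47 -0.    1.42  0.49]
to [460.0, 378.3, 98.6] tool cm [-0.08  0.01  0.06]
```

Call:
arm_command(series=[[0,[0,0,0.08],0],[0,[0,0,0.05],0],[0,[0,0,0],0],[0,[0,0,0],0],[0,[0,0,0],0]])

```text
clock: 30.5
eef_pos: [460.0, 379.2, 98.7]
orientation: [[-0.1, 0.995, 0.001], [0.995, 0.1, 0.0], [0.0, 0.001, -1.0]]
ft_force: [-1.4, -0.6, 2.4]
width: 0.249
finger_force: 59.8
```

```bash
python3 st.py
```

```text
30.5 [459.98 379.19  98.67] psi 1.671 F [-1.35 -0.63  2.37] M [-0.18  0.3   0.03] w 0.249 ff 59.8 q [ 0.59  0.26  1.47 -0.    1.41  0.49]
```

The key is seated at z 98.7, with contact force on the cup floor. I'll release and retreat straight up.

Call:
arm_command(series=[[0.5,[0,0,0],0],[1,[0,0,0],0],[1,[0,0,0],0],[1,[0,0,0],0],[1,[0,0,-1],0]])

```text
clock: 31.0
eef_pos: [458.8, 378.4, 106.3]
orientation: [[-0.1, 0.995, -0.003], [0.995, 0.1, -0.002], [-0.002, -0.003, -1.0]]
ft_force: [-0.2, -0.6, -0.4]
width: 0.998
finger_force: 0.0
```

Call:
arm_command(series=[[1,[0,0,-3],0],[1,[0,0,-4],0],[1,[0,0,-4],0],[1,[-4,0,0],0],[1,[-4,0,0],0]])

```text
clock: 31.5
eef_pos: [468.7, 299.8, 221.3]
orientation: [[-0.102, 0.995, 0.006], [0.995, 0.102, 0.002], [0.002, 0.006, -1.0]]
ft_force: [1.3, 0.2, -0.9]
width: 1.0
finger_force: 0.0
```

Call:
arm_command(series=[[1,[-3,-4,0],0],[1,[-3,-4,0],0],[1,[0,-4,0],0],[1,[0,0,0],0],[1,[0,0,0],0]])

```text
clock: 32.0
eef_pos: [354.4, 227.9, 219.1]
orientation: [[-0.1, 0.995, 0.003], [0.995, 0.1, 0.001], [0.001, 0.003, -1.0]]
ft_force: [0.6, -0.3, 0.0]
width: 0.999
finger_force: 0.0
```

```bash
python3 st.py; python3 - <<'E'
from h import *
t=cams.grab_frame("top");s=cams.grab_frame("side")
cv2.imwrite("pics/g5.png",np.hstack([crop("top",120,110,250,180,2,t)[:, :500],crop("side",160,160,150,180,2,s)]))
E
```

```text
32.0 [354.38 227.89 219.13] psi 1.671 F [ 0.57 -0.34  0.01] M [-0.    0.02  0.  ] w 0.999 ff 0.0 q [ 0.44 -0.2   1.7  -0.    1.64  0.34]
```

View pics/g5.png

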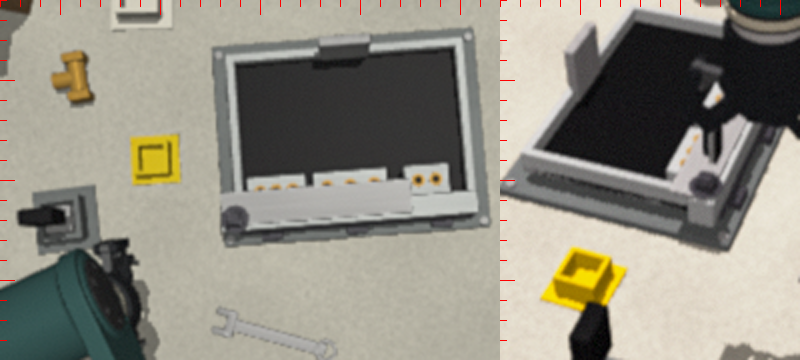

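The final picture shows the tray flat, the row flush along the fence under the keeper (bar from about (232,213) to (325,205)), and the key upright in the larger grey stand at about (150,219). The robot is touching nothing, so I'll hand in.

```bash
python3 -c "
from rig import env
print(env.sign_off())"
```

```text
the job is handed in; nothing more can be done
None
```

The job is handed in at about 32 s on the clock: the three blocks lie flush in one row along the fence, the tray is flat, the keeper is turned to its stop over the row, and the key is upright in its stand; no verdict came back.

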